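# Lock the label reel with a hairpin clip

### The job

Get the label reel ready to run: gently set the blue retaining disc, hub up, over the spindle so that it lies flat on the reel, then push the red-handled hairpin clip sideways onto the spindle's narrow brass neck, above the hub and below the spindle's head, until it snaps fully home, and let go of it. The spindle stands on a soft rubber mount and gives way under the clip, so push until you feel the snap, but gently: never push it sideways with more than 13 N, which is some 22 mm off its place. Leave everything else on the table where it is.

Things in the scene. Friction and masses are not known exactly. Their poses are not given: they have to be found in the camera images.
- stand: fixed reel stand: dark base plate 130 x 130 x 12 mm; origin at the centre of its underside on the table, z up. On it, round about its z axis, a 14 mm black rubber mount and a spindle with a white label reel. The spindle yields sideways any way, upright, about 1.7 mm per newton, and springs back to the stand's axis; its live position is not reported
- neck (a point): rest place of the brass neck's middle: on the stand's axis, 112.5 mm above the table (fixed to the stand; the yielding spindle can be elsewhere). Neck 16 mm dia., from 108 to 117 mm above the table, between the seated disc's hub and the spindle's head (22 mm dia. to 125 mm, then a cone to 12 mm dia. at the tip, 133 mm)
- reel_top (a point): rest place of the reel's top centre: on the stand's axis, 78 mm above the table, where the disc's underside comes to lie. Reel 80 mm dia.; above it a steel shaft 22 mm dia. up to the neck at 108 mm
- disc: loose retaining disc, about 120 g, starts flat on the table, hub up: blue flange 88 mm dia., 5 mm thick; aluminium hub 44 mm dia., top 30 mm above the underside (grasp it here); 26 mm bore right through. Origin at the centre of its underside, z up along the bore. Seated on the reel, its hub's top is level with the foot of the neck
- clip: loose steel hairpin clip, 66 g, lying flat. Origin at the centre of the red grip's underside; x points along the legs to the open mouth, z up. Grip 26 (x) x 14 (y) x 26 (z) mm, centred on the origin: take it across y. Two sprung legs of 5 mm round wire, centres 3 mm above the underside, run forward. Between them a steel tongue ends at x = 38 mm and stops the neck
- clip_seat (a point): centre of the clip's 17 mm wide seat, 47 mm ahead of the clip's origin along its x, 3 mm above its underside (mid-height of the wires). When home it is on the spindle's axis within the neck's height, about 1 mm play. Passing the bulges takes about 7 to 12 N, then the force drops (the snap); pushed further, the tongue meets the neck and force rises again
- clip_mouth (a point): middle of the clip's open mouth, at the leg tips, x = 69 mm, 3 mm above the underside; inner gap 23 mm. 11 mm behind it, at x = 58 mm, the legs bulge inward to a gap of 9 mm
- salami: loose standing salami, 66 mm diameter, 190 mm tall; bystander; origin at the centre of its underside
- ham: loose small netted ham, 104 mm diameter, 85 mm tall; bystander; origin at the centre of its underside
- cheese: loose yellow cheese, 110 mm diameter, 45 mm tall; bystander; origin at the centre of its underside
- spare_reel: loose spare label reel lying flat, 76 mm diameter, 46 mm tall, 38 mm bore; bystander; origin at the centre of its underside
- spice_jar: loose jar with a green cap, 56 mm diameter, 85 mm tall; bystander; origin at the centre of its underside
- scraper: loose black-handled scraper lying on the table, along its x; bystander; origin on its underside

How it is judged:
By the outcome, as a careful person would: the job done as asked, in the order asked, and still so for the second after the job is handed in, with the robot touching nothing.
It also fails if it takes over 67 s, if anything falls off the work surface, if the arm or the gripper's body presses on something with over 40 N, if the wrist force passes 120 N, or if a joint passes its speed limit or range.

### The arm

A 6-joint arm with a two-finger parallel gripper is mounted at the origin on the work surface. World frame = base frame: x ahead of the robot, y to its left, z up, the work surface at z = 0. Lengths are in mm, angles in rad, forces in N, time in s.
With the tool pointing down it reaches from about 350 to 975 mm from the base axis. Payload 7.1 kg.
Tool frame: the origin (TCP) lies on the front face of the gripper's body, between the roots of the fingers; the fingertips stand 80 mm ahead of it and the grasp point (between the pads) lies 61 mm ahead of it; z points along the fingers, y is the line along which they close (so a half turn about z gives the same grasp; the last joint's range is limited). The gripper opens to 88 mm and grips with 3 to 60 N. Pads are 20 mm wide; open, the fingers measure 115 mm over their backs; the gripper's body (75 mm by 178 mm) begins 61 mm behind the grasp point.
Start: joints at [-1.208, 0.423, 1.63, -0, 1.089, -0.019], TCP at [232.886, -579.974, 302.675] pointing down, gripper open.
Joint ranges: [-3, 3], [-0.9, 2.11], [0.09, 2.58], [-1.31, 4.45], [0.11, 2.69], [-2.54, 2.54]. Speed limits (rad/s): [2.39, 2.39, 3.01, 3.14, 3.14, 3.14].

### API

Orientations are given as a rotation vector (axis times angle).
In Python, from workcell import readout, vision, close_job gives the robot as it stands.
- The arm moves only by the tool servo_tool, never from a script. Its argument "plan" is a list that holds one entry, the list of rows, each a list of 7 numbers: the gripper command: -1 is fully open, 1 is shut, values between are in proportion, then the shift along the world's x, y, z in units of 40 mm (1.0 is 40 mm), then the turn, a rotation vector about the world's x, y, z in units of 5 degrees (1.0 is 5 degrees). A call has 1 to 5 rows; each row shifts and turns the commanded pose from where the row before left it; what a row does not reach is not made up. A row lasts 1/12 s, in which the tool goes at most 41.7 mm and 7.16 degrees, less where a joint would pass 70% of its speed; a pose out of reach is approached as far as the arm can. A call is refused whole if a number of a shift passes 1 or a number of a turn 1, either way. A call with a gripper value outside its range is refused whole. The fingers move at their own pace and stop on an object; the grip force is fixed at half the most. Time passes only in rows, so rows that do not move let the fingers close. It gives the time, the measured TCP pose, the force, the opening and the grip force at its end, in the units of the state.
- readout.get_obs(): the state, without advancing time (a new reading comes with each control period).
- vision.get_image(name): name is "scene" or "top" or "wrist"; returns the picture (384x512x3 uint8, red, green, blue); there is no depth.
- vision.camera_params(name): a dict with "fx", "fy", "cx", "cy" (pixels), "rvec" (rotation vector, rad) and "tvec" (3), from world to camera coordinates, as OpenCV has them; the wrist camera has in their place "hand_eye" (4x4, takes a point from camera to tool coordinates, whose origin is the TCP and whose axes are the flange's). Camera axes: x right, y down, z forward; pixel columns grow to the right and rows downward; lengths in mm; the calibration is good to about 2 mm. The wrist camera is an equidistant fisheye: a pixel r from the principal point sees the ray r / f radians off the axis. A picture is of the moment at which its call begins: read the wrist's pose just before it. camera_params takes no time and is no camera call.
- close_job(): hands the job in; it is judged then, once.
The state is a dict: "t": time; "qpos": joint angles; "qvel": joint speeds; "joint_torque": joint torques, N m; "ee_pos": TCP position; "orientation": TCP orientation; "ft_force": force on the tool from outside, world axes, zero at the start; "moment": the same for the moment, N m; "width": finger opening in mm; "grasp_force": force on a finger pad.
Only numpy, scipy, OpenCV 4.12 (cv2) and the standard library are available. Lean on these libraries where they do the work, as an engineer would, in place of code of your own. Each camera call takes 0.05 s, during which the arm holds its last target. There are 200 camera calls.

## Working session

There is one attempt and no reset: what is moved stays moved. The work goes in short steps, Python scripts to look and compute and a tool call to move; the robot and the scene stay as the last step left them, time stands still between calls to the robot, and variables do not carry over. Pictures are saved under pics/ and viewed, at most 10 in all, crops included, and the job is handed in when it is done.

Besides the shell and the picture viewer there is one more tool, called after "Request:" as name([rows], argument=value, ...), one row to a line, values as JSON. servo_tool: Moves the arm, as the interface text tells. Its arguments: {"type":"object","properties":{"plan":{"type":"array"}},"required":["plan"]}

```bash
mkdir -p pics; ls; cat > h.py <<'E'
import numpy as np,cv2
from workcell import readout,vision
from scipy.spatial.transform import Rotation as R
def cam(n):
    c=vision.camera_params(n);K=np.array([[c['fx'],0,c['cx']],[0,c['fy'],c['cy']],[0,0,1]]);return K,R.from_rotvec(np.array(c['rvec']).ravel()).as_matrix(),np.array(c['tvec']).ravel()
def back(n,u,v,z):
    K,M,t=cam(n);d=M.T@np.linalg.solve(K,[u,v,1]);o=-M.T@t;return o+d*(z-o[2])/d[2]
def proj(n,p):
    K,M,t=cam(n);q=K@(M@np.array(p,float)+t);return q[:2]/q[2]
def wback(u,v,z,o=None):
    c=vision.camera_params('wrist');o=o or readout.get_obs();x=(u-c['cx'])/c['fx'];y=(v-c['cy'])/c['fy'];r=np.hypot(x,y)+1e-12
    d=np.array([x/r*np.sin(r),y/r*np.sin(r),np.cos(r)]);H=np.array(c['hand_eye']);M=R.from_rotvec(o['orientation']).as_matrix()
    D=M@H[:3,:3]@d;O=M@H[:3,3]+np.array(o['ee_pos']);return O+D*(z-O[2])/D[2]
def save(n,f):
    im=vision.get_image(n);cv2.imwrite('pics/'+f,im[:,:,::-1]);return im
E
python3 - <<'E'
from h import *
a=save('top','top_raw.png');b=save('scene','scene_raw.png')
cv2.imwrite('pics/top.png',cv2.resize(a[:,:,::-1],(800,600),interpolation=2));cv2.imwrite('pics/scene.png',cv2.resize(b[:,:,::-1],(800,600),interpolation=2))
for n in('top','scene'):
  K,M,t=cam(n);print(n,K[0,0],K[0,2],K[1,2],-M.T@t,M[2])
print(readout.get_obs())
E
```

```text
pics
top 380.54260563752 257.13831796432294 192.76980041968156 [ 491.78133734    4.14629651 1195.46848994] [ 0.05799714 -0.01151573 -0.99825033]
scene 389.1519296862123 257.83740519532654 190.0949731312063 [ 923.6534925  -643.3820071  1166.84153138] [-0.29678157  0.50235335 -0.81213411]
{'t': 0.1, 'qpos': array([-1.20802796e+00,  4.23753052e-01,  1.63059195e+00, -4.32957706e-05,
        1.08859121e+00, -1.90043045e-02]), 'qvel': array([ 0.00070164, -0.00187874, -0.00286373,  0.00175044, -0.00047091,
        0.00030433]), 'joint_torque': array([-4.21582008e-04, -5.45614815e+01, -2.74323410e+01,  6.45827735e-02,
        1.87479303e-02, -2.68940983e-05]), 'ee_pos': array([ 232.73126511, -579.64060447,  301.99495137]), 'orientation': array([-3.08323090e+00, -5.95832959e-01,  4.20135604e-04]), 'ft_force': array([-0.35189679,  0.44847661, -0.31425934]), 'moment': array([-0.04623717, -0.03149013, -0.02340734]), 'grasp_force': 0.0, 'width': 87.94941504582077}
```

View pics/top.png

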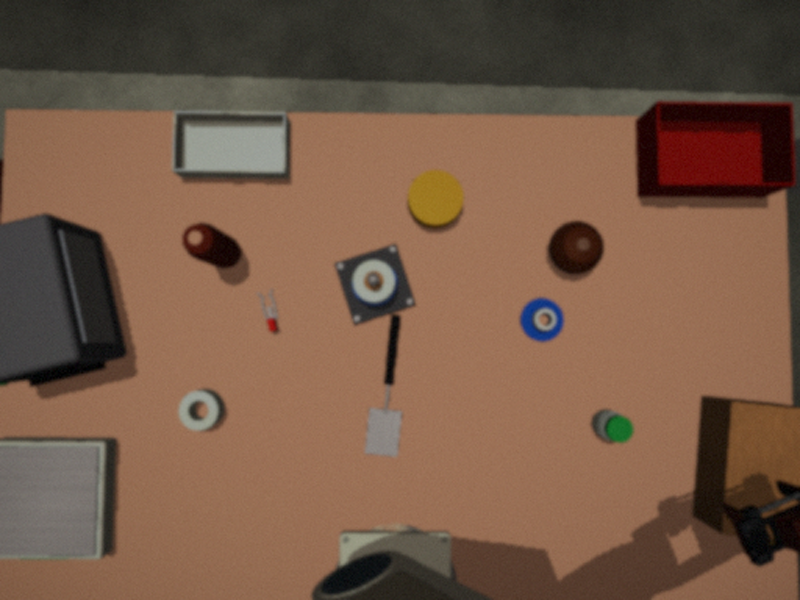

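View pics/scene.png

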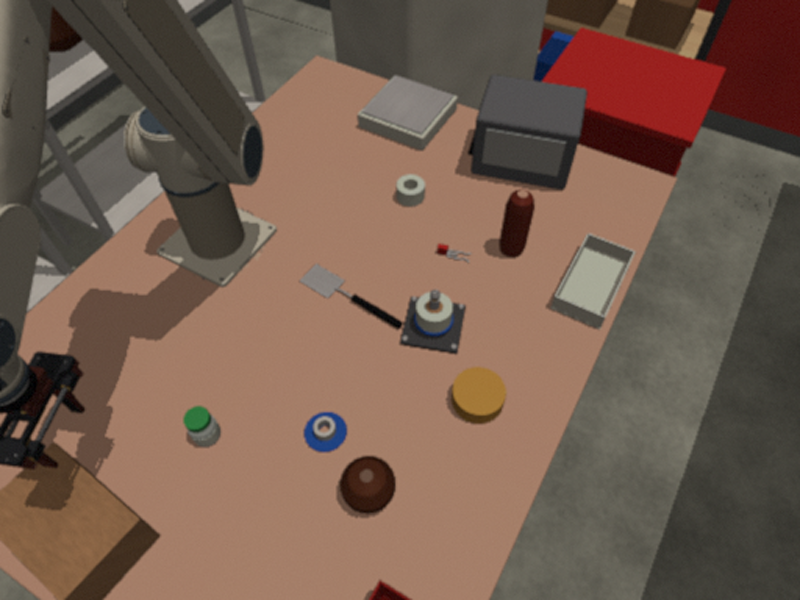

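The top view (800x600) shows the disc at (542,320), the stand at (375,285), the clip grip at (272,325) with its mouth at (268,293), and the salami base at about (230,250). The scene view shows the same layout.

```bash
cat > m.py <<'E'
from h import *
s=1.5625
for k,n,u,v,z in [('disc','top',542,320,5),('hub','top',545,320,30),('c1','top',393,249,12),('c2','top',340,266,12),('c3','top',357,318,12),('c4','top',409,301,12),('head','top',374,280,133),('reeltop','top',374,282,78),('grip','top',272,325,20),('mouth','top',268,293,3),('salT','top',200,238,190),('disc_s','scene',326,432,5),('hub_s','scene',324,427,30),('head_s','scene',435,296,133),('grip_s','scene',443,249,20),('mouth_s','scene',468,257,3),('hamtop','top',577,247,60),('cheese','top',436,198,45),('scr_end','top',396,318,10)]:
  print(k,back(n,u/s,v/s,z).round(1))
im=cv2.imread('pics/top_raw.png');h=cv2.cvtColor(im,cv2.COLOR_BGR2HSV)
def cc(m):
  n,l,st,ce=cv2.connectedComponentsWithStats(m.astype('uint8'))
  return [(st[i,4],ce[i].round(1)) for i in range(1,n) if st[i,4]>15]
H,S,V=cv2.split(h)
print(cc((abs(H.astype(int)-112)<12)&(S>150)&(V>70)))
print(cc(((H<4)|(H>175))&(S>190)&(V>90)))
E
python3 m.py
```

```text
disc [ 524.9 -291.3    5. ]
hub [ 524.3 -291.    30. ]
c1 [665.2   8.7  12. ]
c2 [630.2 114.3  12. ]
c3 [526.5  79.4  12. ]
c4 [561.  -23.9  12. ]
head [591.3  41.9 133. ]
reeltop [592.6  43.8  78. ]
grip [511.5 246.1  20. ]
mouth [575.8 258.8   3. ]
salT [655.5 335.7 190. ]
disc_s [ 531.  -294.4    5. ]
hub_s [ 530.  -295.1   30. ]
head_s [603.2  31.5 133. ]
grip_s [518.2 240.7  20. ]
mouth_s [577.9 261.2   3. ]
hamtop [ 664.7 -346.6   60. ]
cheese [761.6 -75.   45. ]
scr_end [527.    1.8  10. ]
[(np.int32(300), array([345.1, 204.4]))]
[(np.int32(2149), array([453.6, 100.7])), (np.int32(26), array([173.9, 207.8]))]
```

Request:
servo_tool([
  [[-1,0.7,0.7,0,0,0,0],[-1,0.7,0.7,0,0,0,0],[-1,0.7,0.7,0,0,0,0],[-1,0.7,0.7,0,0,0,0],[-1,0.7,0.7,0,0,0,0]],
])

```text
t: 0.52
ee_pos: [373.6, -438.4, 302.4]
orientation: [-3.084, -0.595, 0.0]
ft_force: [0.1, -0.7, -0.1]
width: 88.1
grasp_force: 0.0
```

Request:
servo_tool([
  [[-1,0.7,0.7,-0.2,0,0,0],[-1,0.7,0.7,-0.2,0,0,0],[-1,0.7,0.7,-0.2,0,0,0],[-1,0.7,0.7,-0.2,0,0,0],[-1,0.5,0.5,-0.2,0,0,0]],
])

```text
t: 0.93
ee_pos: [506.6, -305.5, 262.1]
orientation: [-3.084, -0.598, -0.0]
ft_force: [0.0, -0.9, 0.1]
width: 87.8
grasp_force: 0.0
```

Request:
servo_tool([
  [[-1,0,0,0,0,0,0],[-1,0,0,0,0,0,0],[-1,0,0,0,0,0,0]],
])

```text
t: 1.18
ee_pos: [504.5, -308.1, 262.5]
orientation: [-3.084, -0.597, 0.001]
ft_force: [0.6, -0.3, 0.3]
width: 88.2
grasp_force: 0.0
```

```bash
python3 - <<'E'
from h import *
o=readout.get_obs();print(o['t'],o['ee_pos'],o['orientation'],o['ft_force'])
a=save('wrist','w1_raw.png');cv2.imwrite('pics/w1.png',cv2.resize(a[:,:,::-1],(800,600),interpolation=2))
E
```

```text
1.1833 [ 504.50836069 -308.1434771   262.50589404] [-3.08413669e+00 -5.96826132e-01  1.13183205e-03] [ 0.62590945 -0.28798428  0.32754205]
```

View pics/w1.png

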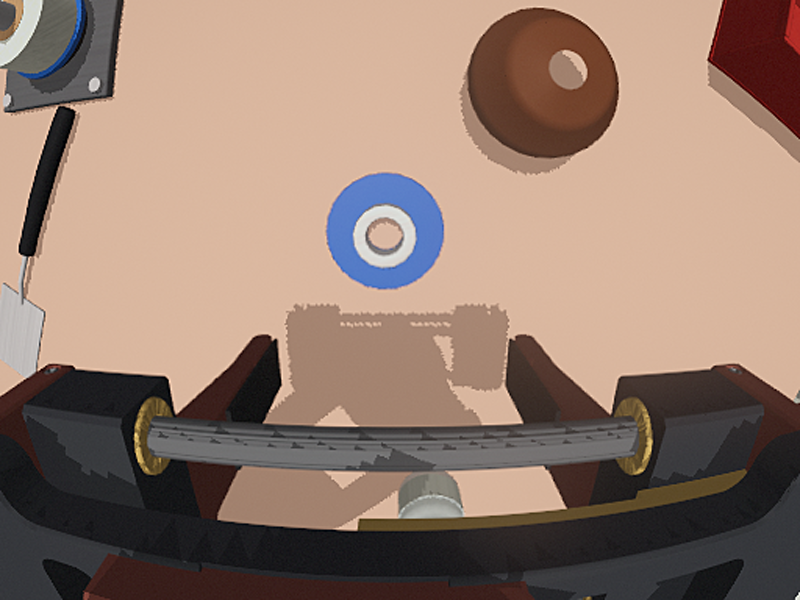

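The wrist view shows the flange centred at about (385,231) and the hub top at (385,236). The ham is clear at (543,83).

```bash
python3 - <<'E'
from h import *
o=readout.get_obs();s=1.5625
for u,v,z in [(385,231,5),(328,231,5),(443,231,5),(385,173,5),(385,289,5),(385,236,30),(353,236,30),(417,236,30)]:print(wback(u/s,v/s,z,o).round(1))
E
```

```text
[ 526.7 -294.6    5. ]
[ 511.3 -255.2    5. ]
[ 542.8 -334.4    5. ]
[ 566.5 -278.8    5. ]
[ 485.7 -310.9    5. ]
[ 526.7 -295.1   30. ]
[ 518.6 -274.7   30. ]
[ 534.8 -315.4   30. ]
```

Request:
servo_tool([
  [[-1,0.55,0.33,-0.3,0,0,0],[-1,0,0,-0.9,0,0,0],[-1,0,0,-0.9,0,0,0],[-1,0,0,-0.9,0,0,0],[-1,0,0,-0.7,0,0,0]],
])

```text
t: 1.65
ee_pos: [525.4, -295.9, 112.8]
orientation: [-3.085, -0.593, 0.001]
ft_force: [-0.1, -0.4, 0.5]
width: 87.6
grasp_force: 0.0
```

Request:
servo_tool([
  [[-1,0,0,0,0,0,0],[-1,0,0,0,0,0,0],[-1,0,0,0,0,0,0]],
])

```text
t: 1.9
ee_pos: [527.3, -296.1, 116.3]
orientation: [3.084, 0.594, 0.002]
ft_force: [0.5, -0.1, 0.7]
width: 87.9
grasp_force: 0.0
```

Request:
servo_tool([
  [[-1,0,0,-0.4,0,0,0],[-1,0,0,-0.25,0,0,0],[-1,0,0,0,0,0,0],[0,0,0,0,0,0,0],[0.2,0,0,0,0,0,0]],
])

```text
t: 2.32
ee_pos: [527.4, -295.1, 89.8]
orientation: [3.084, 0.596, 0.002]
ft_force: [0.4, 0.3, 0.5]
width: 77.9
grasp_force: 0.0
```

Request:
servo_tool([
  [[0.6,0,0,0,0,0,0],[1,0,0,0,0,0,0],[1,0,0,0,0,0,0],[1,0,0,0,0,0,0],[1,0,0,0,0,0,0]],
])

```text
t: 2.73
ee_pos: [526.9, -294.7, 88.8]
orientation: [-3.084, -0.596, -0.0]
ft_force: [-0.6, 1.1, -0.1]
width: 44.6
grasp_force: 0.4
```

Request:
servo_tool([
  [[1,0,0,0,0,0,0],[1,0,0,0,0,0,0],[1,0,0,0,0,0,0],[1,0,0,0,0,0,0],[1,0,0,0,0,0,0]],
])

```text
t: 3.15
ee_pos: [526.8, -294.7, 88.7]
orientation: [-3.084, -0.596, 0.0]
ft_force: [-0.5, 1.8, 3.9]
width: 42.4
grasp_force: 30.0
```

Request:
servo_tool([
  [[1,0,0,0.3,0,0,0],[1,0,0,0.8,0,0,0],[1,0,0,1,0,0,0],[1,0,0,1,0,0,0],[1,0,0,1,0,0,0]],
])

```text
t: 3.57
ee_pos: [526.5, -294.6, 254.7]
orientation: [-3.084, -0.596, 0.001]
ft_force: [-0.2, -0.5, -0.8]
width: 42.6
grasp_force: 30.0
```

Request:
servo_tool([
  [[1,0,0.5,0.3,0,0,0],[1,-0.1,0.9,0,0,0,0],[1,-0.1,0.9,0,0,0,0],[1,-0.1,0.9,0,0,0,0],[1,-0.1,0.9,0,0,0,0]],
])

```text
t: 3.98
ee_pos: [510.3, -129.5, 265.5]
orientation: [3.084, 0.595, 0.001]
ft_force: [0.5, 0.8, -0.7]
width: 42.1
grasp_force: 30.0
```

Request:
servo_tool([
  [[1,-0.1,0.9,0,0,0,0],[1,-0.1,0.9,0,0,0,0],[1,-0.1,0.9,0,0,0,0],[1,0,0.7,0,0,0,0],[1,0,0.2,0,0,0,0]],
])

```text
t: 4.4
ee_pos: [498.3, 16.3, 265.3]
orientation: [-3.083, -0.6, -0.001]
ft_force: [0.1, 0.1, -0.6]
width: 42.7
grasp_force: 30.0
```

Request:
servo_tool([
  [[1,0,0,0,0,0,0],[1,0,0,0,0,0,0],[1,0,0,0,0,0,0],[1,0,0,0,0,0,0]],
])

```text
t: 4.73
ee_pos: [499.0, 11.9, 264.7]
orientation: [3.085, 0.594, -0.0]
ft_force: [-0.3, 1.0, -0.7]
width: 42.5
grasp_force: 30.0
```

```bash
python3 - <<'E'
from h import *
o=readout.get_obs();print(o['t'],o['ee_pos'],o['orientation'],o['ft_force'],o['width'])
a=save('wrist','w2_raw.png');cv2.imwrite('pics/w2.png',cv2.resize(a[:,:,::-1],(800,600),interpolation=2))
E
```

```text
4.7333 [499.01206334  11.93901928 264.72830539] [ 3.08479518e+00  5.93527424e-01 -2.18223867e-05] [-0.34592369  1.01454047 -0.71915094] 42.4906849414487
```

View pics/w2.png

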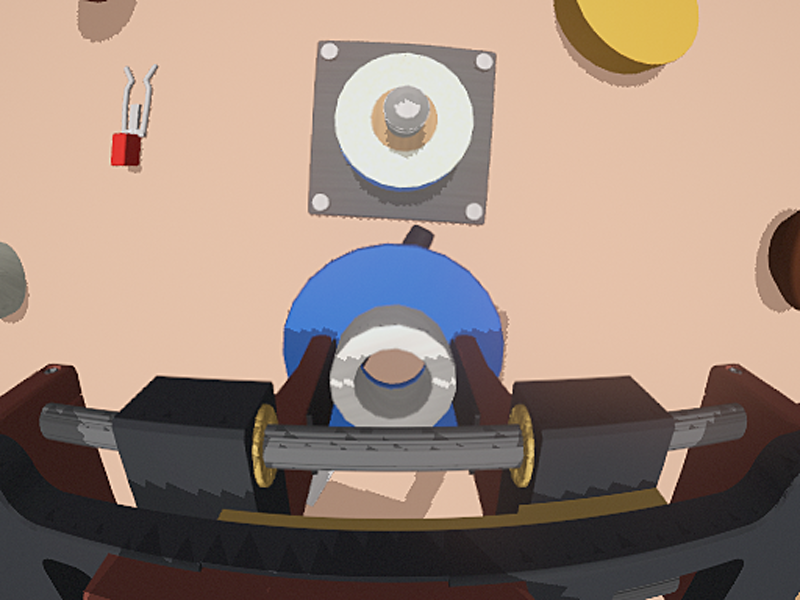

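The picture shows the spindle head at about (407,107), the reel top at (404,120), and the base screws at (329,51), (485,61), (475,211) and (320,202). The held disc's hub is at (393,377). The clip grip is at (125,149) with its leg tips at (128,69) and (155,66).

```bash
python3 - <<'E'
from h import *
o=readout.get_obs();s=1.5625
for k,u,v,z in [('s',329,51,13),('s',485,61,13),('s',475,211,13),('s',320,202,13),('rL',335,120,78),('rR',474,120,78),('rT',404,53,78),('rB',404,188,78),('hd125',407,109,125),('tip',407,105,133),('hubL',330,377,206),('hubR',456,377,206),('hubc',393,375,206),('grip',125,146,26),('gripL',111,149,26),('gripR',140,149,26),('legL',128,69,3),('legR',155,66,3),('bulgeL',130,88,3),('bulgeR',150,86,3),('tongue',136,106,3)]:print(k,wback(u/s,v/s,z,o).round(1))
E
```

```text
s [630.9 112.7  13. ]
s [666.4   6.2  13. ]
s [560.6 -28.8  13. ]
s [524.9  77.9  13. ]
rL [580.4  79.1  78. ]
rR [610.5   5.1  78. ]
rT [632.   57.1  78. ]
rB [557.9  27.5  78. ]
hd125 [594.8  42.  125. ]
tip [595.5  42.5 133. ]
hubL [494.1  31.8 206. ]
hubR [509.8  -7.7 206. ]
hubc [502.8  12.4 206. ]
grip [516.7 238.5  26. ]
gripL [510.9 250.9  26. ]
gripR [518.3 224.   26. ]
legL [574.9 274.8   3. ]
legR [583.  249.4   3. ]
bulgeL [560.2 266.1   3. ]
bulgeR [566.2 247.3   3. ]
tongue [547.4 254.2   3. ]
```

Request:
servo_tool([
  [[1,0.5,0.15,0,0,0,0],[1,0.8,0.25,0,0,0,0],[1,0.7,0.22,0,0,0,0],[1,0.38,0.12,0,0,0,0],[1,0,0,0,0,0,0]],
])

```text
t: 5.2
ee_pos: [597.2, 42.5, 264.7]
orientation: [3.084, 0.595, 0.004]
ft_force: [-0.6, 0.6, -1.7]
width: 42.5
grasp_force: 30.0
```

Request:
servo_tool([
  [[1,0,0,0,0,0,0],[1,0,0,0,0,0,0],[1,0,0,0,0,0,0],[1,0,0,0,0,0,0]],
])

```text
t: 5.53
ee_pos: [593.1, 42.3, 264.7]
orientation: [-3.085, -0.595, 0.001]
ft_force: [-0.3, -0.2, -0.9]
width: 42.4
grasp_force: 30.0
```

```bash
python3 - <<'E'
from h import *
o=readout.get_obs();print(o['t'],o['ee_pos'],o['orientation'],o['ft_force'],o['width'])
a=save('wrist','w3_raw.png');b=a[190:320,150:350,::-1];cv2.imwrite('pics/w3.png',cv2.resize(b,(800,520),interpolation=2))
E
```

```text
5.5333 [593.14200302  42.28825667 264.67803136] [-3.08464492e+00 -5.94994742e-01  1.12480101e-03] [-0.33818808 -0.19428009 -0.91912521] 42.39252356204543
```

View pics/w3.png

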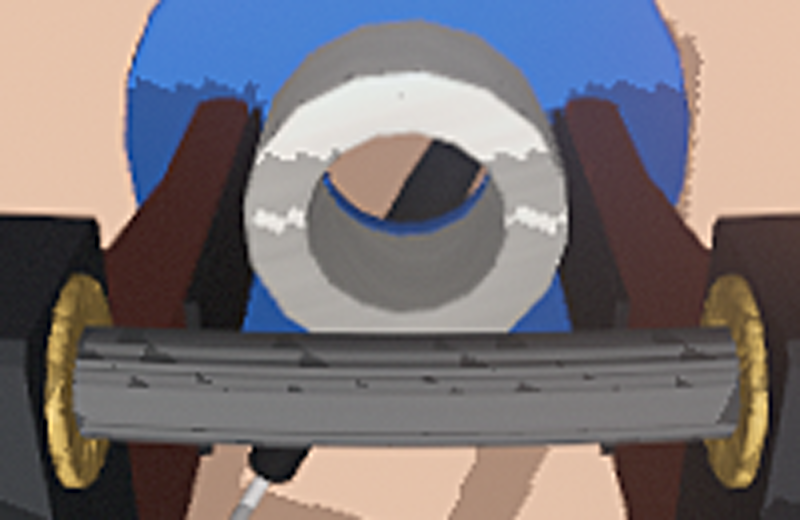

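The held hub is sharp in the crop: its bore spans 308–504 across and 133–311 down, and the hub's top edge is at row 72.

```bash
python3 - <<'E'
from h import *
o=readout.get_obs()
p={k:wback(150+x/4,190+y/4,206.0,o)[:2] for k,x,y in [('bl',308,222),('br',504,222),('bt',406,133),('bb',406,311),('hl',245,210),('hr',567,210),('ht',405,72)]}
t=np.array(o['ee_pos'])[:2];M=R.from_rotvec(o['orientation']).as_matrix()[:2,:2]
for k in p:print(k,(M.T@(p[k]-t)).round(2))
E
```

```text
bl [  0.35 -11.96]
br [ 0.34 13.95]
bt [13.14  1.  ]
bb [-13.26   1.  ]
hl [  2.   -20.28]
hr [ 1.99 22.28]
ht [21.42  0.87]
```

Request:
servo_tool([
  [[1,0.03,0.01,-0.4,0,0,0],[1,0,0,-0.4,0,0,0],[1,0,0,-0.2,0,0,0],[1,0,0,-0.2,0,0,0],[1,0,0,-0.1,0,0,0]],
])

```text
t: 6.0
ee_pos: [594.8, 43.2, 211.9]
orientation: [-3.084, -0.596, 0.002]
ft_force: [0.2, 0.2, -0.6]
width: 42.3
grasp_force: 30.0
```

Request:
servo_tool([
  [[1,0,0,-0.1,0,0,0],[1,0,0,-0.1,0,0,0],[1,0,0,-0.1,0,0,0],[1,0,0,-0.1,0,0,0],[1,0,0,0,0,0,0]],
])

```text
t: 6.42
ee_pos: [595.0, 43.2, 196.0]
orientation: [-3.084, -0.596, 0.001]
ft_force: [-1.2, -0.8, -1.6]
width: 42.4
grasp_force: 30.0
```

Request:
servo_tool([
  [[1,0,0,-0.12,0,0,0],[1,0,0,-0.12,0,0,0],[1,0,0,-0.12,0,0,0],[1,0,0,-0.12,0,0,0],[1,0,0,-0.12,0,0,0]],
])

```text
t: 6.83
ee_pos: [595.2, 43.2, 172.1]
orientation: [-3.084, -0.596, 0.0]
ft_force: [-0.4, 0.4, -0.8]
width: 42.6
grasp_force: 30.0
```

Request:
servo_tool([
  [[1,0,0,-0.03,0,0,0],[1,0,0,-0.03,0,0,0],[1,0,0,0,0,0,0],[1,0,0,0,0,0,0]],
])

```text
t: 7.17
ee_pos: [595.4, 43.2, 170.3]
orientation: [3.085, 0.596, 0.0]
ft_force: [-0.7, -0.1, -0.5]
width: 42.5
grasp_force: 30.0
```

Request:
servo_tool([
  [[1,0,0,-0.03,0,0,0],[1,0,0,-0.02,0,0,0],[1,0,0,0,0,0,0],[1,0,0,0,0,0,0]],
])

```text
t: 7.5
ee_pos: [595.3, 43.2, 168.3]
orientation: [3.085, 0.596, 0.0]
ft_force: [0.2, 0.6, -1.5]
width: 42.8
grasp_force: 30.0
```

Request:
servo_tool([
  [[1,0,0,-0.02,0,0,0],[1,0,0,0,0,0,0],[1,0,0,0,0,0,0]],
])

```text
t: 7.75
ee_pos: [595.3, 43.2, 167.4]
orientation: [-3.085, -0.596, 0.0]
ft_force: [-0.4, -0.4, -1.7]
width: 42.5
grasp_force: 30.0
```

Request:
servo_tool([
  [[1,0,0,-0.015,0,0,0],[1,0,0,0,0,0,0],[1,0,0,0,0,0,0]],
])

```text
t: 8.0
ee_pos: [595.3, 43.2, 166.9]
orientation: [-3.085, -0.596, 0.0]
ft_force: [0.1, -0.5, -1.7]
width: 42.4
grasp_force: 30.0
```

Request:
servo_tool([
  [[1,0,0,-0.015,0,0,0],[1,0,0,0,0,0,0],[1,0,0,0,0,0,0]],
])

```text
t: 8.25
ee_pos: [595.6, 43.2, 166.7]
orientation: [3.084, 0.596, 0.001]
ft_force: [-0.6, -0.6, 3.0]
width: 42.7
grasp_force: 30.0
```

Request:
servo_tool([
  [[0,0,0,0,0,0,0],[-0.3,0,0,0,0,0,0],[-0.6,0,0,0,0,0,0],[-1,0,0,0,0,0,0],[-1,0,0,0,0,0,0]],
])

```text
t: 8.67
ee_pos: [595.2, 43.2, 166.1]
orientation: [-3.085, -0.596, 0.001]
ft_force: [-0.5, 0.0, 0.2]
width: 67.2
grasp_force: 0.0
```

Request:
servo_tool([
  [[-1,0,0,0,0,0,0],[-1,0,0,0.2,0,0,0],[-1,0,0,0.7,0,0,0],[-1,0,0,0.9,0,0,0],[-1,0,0,0.7,0,0,0]],
])

```text
t: 9.08
ee_pos: [595.4, 43.2, 268.5]
orientation: [3.084, 0.596, 0.001]
ft_force: [1.5, -0.4, 0.3]
width: 87.8
grasp_force: 0.0
```

Request:
servo_tool([
  [[-1,-0.4,0.5,0,0,0,0],[-1,-0.55,0.7,0,0,0,0],[-1,-0.55,0.7,0,0,0,0],[-1,-0.55,0.7,0,0,0,0],[-1,-0.55,0.7,0,0,0,0]],
])

```text
t: 9.5
ee_pos: [490.2, 176.1, 267.0]
orientation: [-3.085, -0.595, -0.001]
ft_force: [0.3, -0.2, 0.2]
width: 87.7
grasp_force: 0.0
```

Request:
servo_tool([
  [[-1,-0.55,0.7,0,0,0,0],[-1,-0.3,0.4,0,0,0,0],[-1,0,0,0,0,0,0],[-1,0,0,0,0,0,0],[-1,0,0,0,0,0,0]],
])

```text
t: 9.92
ee_pos: [457.9, 219.0, 266.8]
orientation: [3.084, 0.597, 0.002]
ft_force: [-0.2, 0.5, -0.4]
width: 87.7
grasp_force: 0.0
```

```bash
python3 - <<'E'
from h import *
o=readout.get_obs();print(o['t'],o['ee_pos'],o['orientation'],o['ft_force'],o['width'])
a=save('wrist','w4_raw.png');cv2.imwrite('pics/w4.png',cv2.resize(a[:,:,::-1],(800,600),interpolation=2))
E
```

```text
9.9167 [457.85808771 218.99380079 266.77445758] [3.08439998e+00 5.96525268e-01 1.57192938e-03] [-0.17273453  0.45448899 -0.44464239] 87.69859123347806
```

View pics/w4.png

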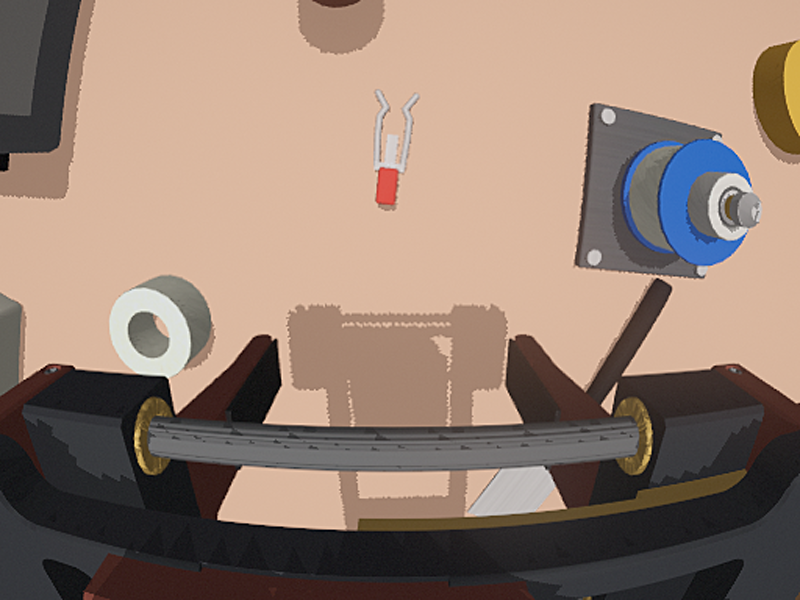

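The disc sits flat on the reel. The clip's grip is at about (387,187), its leg tips at (378,92) and (418,96), and the bulges at (387,108) and (405,110).

```bash
python3 - <<'E'
from h import *
o=readout.get_obs();s=1.5625
f=lambda u,v,z:wback(u/s,v/s,z,o)
g=f(387,187,26);m=f(398,94,3);b=f(396,109,3);r=f(390,169,3)
for n,p in(('grip',g),('mouth',m),('bulge',b),('legroot',r)):print(n,p.round(1),np.hypot(*(p-g)[:2]).round(1),np.degrees(np.arctan2(*(p-g)[1::-1])).round(1))
for u,v in((380,168),(398,169),(394,205),(376,204)):print(f(u,v,26).round(1))
a=cv2.imread('pics/w4_raw.png');H,S,V=cv2.split(cv2.cvtColor(a,cv2.COLOR_BGR2HSV))
mk=(((H<5)|(H>174))&(S>150)&(V>150)).astype('uint8');mk[:90]=0;mk[150:]=0
pts=np.argwhere(mk)[:,::-1].astype(np.float32);rc=cv2.minAreaRect(pts);print(len(pts),rc,cv2.boxPoints(rc)*s)
print([f(*(q*s),26).round(1) for q in cv2.boxPoints(rc)], f(*(np.array(rc[0])*s),26))
E
```

```text
grip [512.1 243.5  26. ] 0.0 0.0
mouth [579.2 261.9   3. ] 69.6 15.4
bulge [568. 259.   3.] 58.1 15.5
legroot [524.5 246.4   3. ] 12.8 13.1
[522.6 252.9  26. ]
[526.5 241.1  26. ]
[502.2 234.3  26. ]
[498.2 246.2  26. ]
275 ((247.0737762451172, 118.68853759765625), (12.222325325012207, 22.905542373657227), 5.194429397583008) [[374.9232  202.40779]
 [378.16342 166.76488]
 [397.18237 168.4939 ]
 [393.9421  204.1368 ]]
[array([499. , 247.3,  26. ]), array([522.9, 254.4,  26. ]), array([526.6, 241.8,  26. ]), array([502.7, 234.6,  26. ])] [512.81265993 244.49460507  26.        ]
```

Request:
servo_tool([
  [[-1,0.7,0.3,-0.3,0,0,-0.62],[-1,0.66,0.32,-0.4,0,0,-0.62],[-1,0,0,-0.9,0,0,0],[-1,0,0,-0.9,0,0,0],[-1,0,0,-0.8,0,0,0]],
])

```text
t: 10.38
ee_pos: [512.8, 242.8, 132.5]
orientation: [-3.113, -0.425, -0.001]
ft_force: [0.3, -1.1, 0.3]
width: 87.9
grasp_force: 0.0
```

Request:
servo_tool([
  [[-1,0,0,-0.4,0,0,0],[-1,0,0,0,0,0,0],[-1,0,0,0,0,0,0],[-1,0,0,0,0,0,0],[-1,0,0,0,0,0,0]],
])

```text
t: 10.8
ee_pos: [512.9, 244.1, 119.9]
orientation: [-3.112, -0.427, -0.004]
ft_force: [-0.3, 0.8, -0.3]
width: 87.9
grasp_force: 0.0
```

```bash
python3 - <<'E'
from h import *
o=readout.get_obs();M=R.from_rotvec(o['orientation']).as_matrix();print(o['t'],o['ee_pos'],np.degrees(np.arctan2(M[1,0],M[0,0])),M[:,2])
a=save('wrist','w5_raw.png')
H,S,V=cv2.split(cv2.cvtColor(a,cv2.COLOR_RGB2HSV))
cv2.imwrite('pics/w5.png',cv2.resize(a[60:320,90:430,::-1],(784,600),interpolation=2))
E
```

```text
10.8 [512.94527923 244.06284143 119.92463597] 15.633099260394205 [ 0.00266992  0.00120315 -0.99999571]
```

View pics/w5.png

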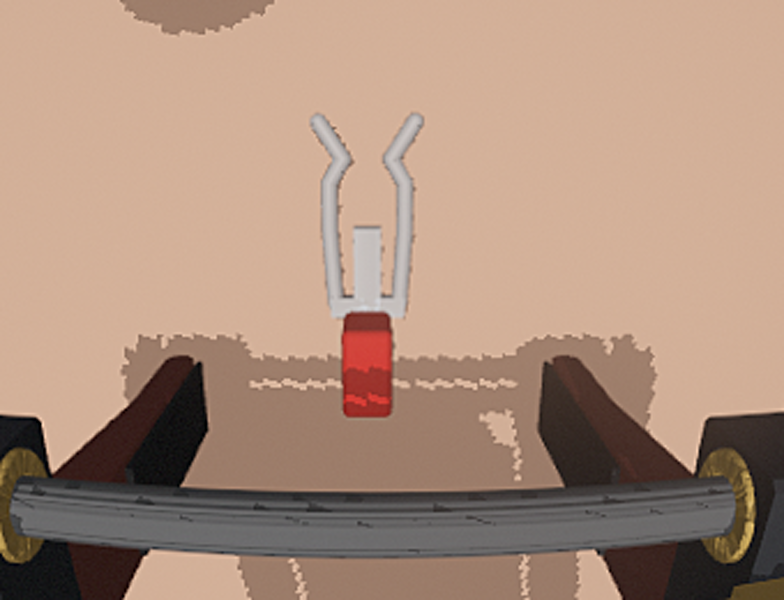

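The clip is straight in the crop, with its grip centred at (367,373) between the fingers (206 and 540).

```bash
python3 - <<'E'
from h import *
o=readout.get_obs();k=340/784
M=R.from_rotvec(o['orientation']).as_matrix()[:2,:2]
for n,x,y,z in (('g',367,373,26),('front',367,331,26),('rear',367,416,26),('mouth',367,118,3),('bulge',367,160,3),('tongue',367,228,3)):
  print(n,(M.T@(wback(90+x*k,60+y*k,z,o)[:2]-np.array(o['ee_pos'])[:2])).round(1))
E
```

```text
g [ 0.4 -0.4]
front [12.7 -0.4]
rear [-12.7  -0.5]
mouth [69.5 -0.5]
bulge [57.2 -0.5]
tongue [37.1 -0.5]
```

Request:
servo_tool([
  [[-1,0,0,-0.5,0,0,0],[-1,0,0,-0.3,0,0,0],[-1,0,0,-0.1,0,0,0],[-0.4,0,0,0,0,0,0],[0,0,0,0,0,0,0]],
])

```text
t: 11.27
ee_pos: [511.7, 244.1, 82.5]
orientation: [3.112, 0.429, -0.0]
ft_force: [0.4, -0.1, -0.1]
width: 77.8
grasp_force: 0.0
```

Request:
servo_tool([
  [[0.3,0,0,0,0,0,0],[0.6,0,0,0,0,0,0],[1,0,0,0,0,0,0],[1,0,0,0,0,0,0],[1,0,0,0,0,0,0]],
])

```text
t: 11.68
ee_pos: [511.8, 244.1, 82.5]
orientation: [-3.112, -0.428, -0.001]
ft_force: [0.1, -0.4, -0.2]
width: 44.3
grasp_force: 0.0
```

Request:
servo_tool([
  [[1,0,0,0,0,0,0],[1,0,0,0,0,0,0],[1,0,0,0,0,0,0],[1,0,0,0,0,0,0],[1,0,0,0,0,0,0]],
])

```text
t: 12.1
ee_pos: [511.7, 244.0, 82.3]
orientation: [-3.112, -0.428, 0.0]
ft_force: [-0.1, 0.2, -1.1]
width: 13.4
grasp_force: 30.0
```

Request:
servo_tool([
  [[1,0,0,0,0,0,0],[1,0,0,0,0,0,0],[1,0,0,0,0,0,0],[1,0,0,0,0,0,0]],
])

```text
t: 12.43
ee_pos: [511.7, 244.0, 82.3]
orientation: [-3.112, -0.428, 0.0]
ft_force: [-1.0, -0.8, -0.8]
width: 13.4
grasp_force: 30.0
```

Request:
servo_tool([
  [[1,0,0,0.2,0,0,0],[1,0,0,0.7,0,0,0],[1,0,0,0.9,0,0,0],[1,0,0,0.7,0,0,0],[1,0,0,0.24,0,0,0]],
])

```text
t: 12.85
ee_pos: [513.3, 244.8, 196.3]
orientation: [-3.111, -0.428, -0.009]
ft_force: [0.5, 1.0, -1.4]
width: 13.6
grasp_force: 30.0
```

Request:
servo_tool([
  [[1,-0.06,-0.6,0,0,0,0],[1,-0.06,-0.8,0,0,0,0],[1,-0.06,-0.8,0,0,0,0],[1,-0.06,-0.8,0,0,0,0],[1,-0.06,-0.8,0,0,0,0]],
])

```text
t: 13.27
ee_pos: [498.9, 90.8, 191.6]
orientation: [3.112, 0.429, -0.001]
ft_force: [0.5, -0.3, 0.0]
width: 13.9
grasp_force: 30.0
```

Request:
servo_tool([
  [[1,-0.06,-0.8,0,0,0,0],[1,-0.06,-0.7,0,0,0,0],[1,0,-0.42,0,0,0,0],[1,0,0,0,0,0,0],[1,0,0,0,0,0,0]],
])

```text
t: 13.68
ee_pos: [494.7, 14.6, 191.7]
orientation: [-3.113, -0.425, 0.001]
ft_force: [0.8, 0.2, -0.2]
width: 14.1
grasp_force: 30.0
```

Request:
servo_tool([
  [[1,0,0,0,0,0,0],[1,0,0,0,0,0,0],[1,0,0,0,0,0,0],[1,0,0,0,0,0,0],[1,0,0,0,0,0,0]],
])

```text
t: 14.1
ee_pos: [494.9, 15.9, 191.9]
orientation: [-3.112, -0.43, 0.0]
ft_force: [0.5, 0.3, -2.0]
width: 13.8
grasp_force: 30.0
```

```bash
python3 - <<'E'
from h import *
o=readout.get_obs();M=R.from_rotvec(o['orientation']).as_matrix();print(o['t'],o['ee_pos'],np.degrees(np.arctan2(M[1,0],M[0,0])),M[:,2],o['ft_force'],o['width'])
a=save('wrist','w6_raw.png')
cv2.imwrite('pics/w6.png',cv2.resize(a[40:300,90:430,::-1],(784,600),interpolation=2))
E
```

```text
14.1 [494.8981753   15.87865328 191.85174817] 15.73977195963992 [-1.91517456e-05  2.13342075e-05 -1.00000000e+00] [ 0.48804938  0.26593186 -1.97432529] 13.804861346524152
```

View pics/w6.png

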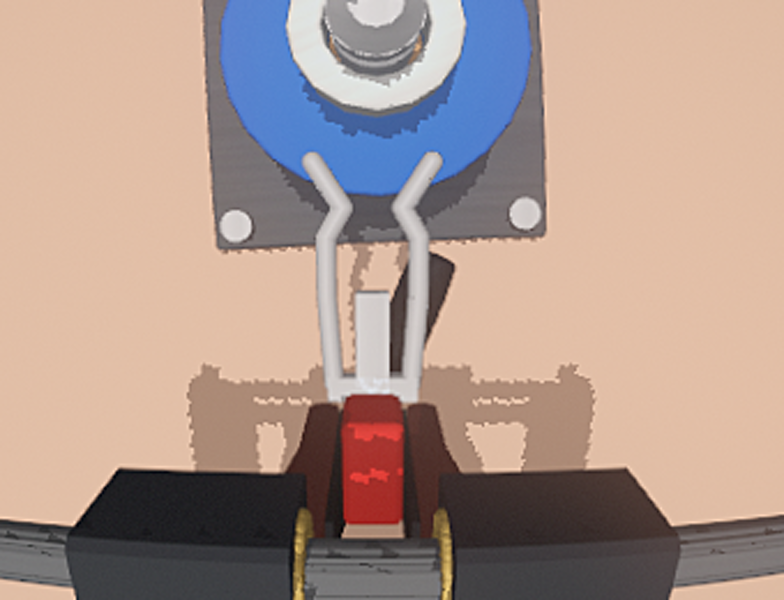

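The clip's mouth is centred at x≈372 (tips 310 and 434), the tongue at 372, the spindle head at about 375.5 (325–426), and the hub at about 376.5 (287–466, widest at row ~25).

```bash
python3 - <<'E'
from h import *
o=readout.get_obs();k=340/784
M=R.from_rotvec(o['orientation']).as_matrix()[:2,:2]
for n,x,y,z in (('head',375.5,20,121),('hubL',287,22,108),('hubR',466,22,108),('hubfront',376,113,108),('mouth',372,157,112.5),('bulge',372,210,112.5),('tongue',372,292,112.5),('gripfront',373,423,135.5),('griprear',373,523,135.5)):
  print(n,(M.T@(wback(90+x*k,40+y*k,z,o)[:2]-np.array(o['ee_pos'])[:2])).round(1))
E
```

```text
head [102.1   1.8]
hubL [104.7 -19.4]
hubR [104.8  23.7]
hubfront [81.8  2. ]
mouth [71.  1.]
bulge [58.5  1. ]
tongue [38.7  1. ]
gripfront [14.1  1.2]
griprear [-11.1   1.2]
```

Request:
servo_tool([
  [[1,0.25,0.06,0,0,0,0],[1,0.25,0.06,0,0,0,0],[1,0.2,0.05,0,0,0,0],[1,0.12,0.03,0,0,0,0],[1,0,0,0,0,0,0]],
])

```text
t: 14.57
ee_pos: [529.2, 23.6, 191.9]
orientation: [3.112, 0.429, 0.002]
ft_force: [0.1, 0.0, 0.4]
width: 13.9
grasp_force: 30.0
```

Request:
servo_tool([
  [[1,0,0,0,0,0,0],[1,0,0,0,0,0,0],[1,0,0,0,0,0,0]],
])

```text
t: 14.82
ee_pos: [527.3, 23.1, 191.8]
orientation: [-3.112, -0.428, 0.001]
ft_force: [-0.2, -0.7, -0.8]
width: 13.6
grasp_force: 30.0
```

Request:
servo_tool([
  [[1,0.048,0.0135,0,0,0,0],[1,0.048,0.0135,0,0,0,0],[1,0.048,0.0135,0,0,0,0],[1,0.048,0.0135,0,0,0,0],[1,0.048,0.0135,0,0,0,0]],
])

```text
t: 15.23
ee_pos: [536.7, 25.9, 191.6]
orientation: [-3.112, -0.429, 0.003]
ft_force: [-3.3, -0.5, -0.0]
width: 13.7
grasp_force: 30.0
```

Request:
servo_tool([
  [[1,0.048,0.0135,0,0,0,0],[1,0.048,0.0135,0,0,0,0],[1,0,0,0,0,0,0],[1,0,0,0,0,0,0]],
])

```text
t: 15.57
ee_pos: [540.5, 27.0, 191.5]
orientation: [-3.112, -0.429, 0.003]
ft_force: [-4.6, -0.8, -0.9]
width: 14.1
grasp_force: 30.0
```

Request:
servo_tool([
  [[1,0.048,0.0135,0,0,0,0],[1,0.048,0.0135,0,0,0,0],[1,0,0,0,0,0,0]],
])

```text
t: 15.82
ee_pos: [544.1, 28.0, 191.4]
orientation: [-3.112, -0.428, 0.004]
ft_force: [-6.4, -1.6, -1.4]
width: 13.6
grasp_force: 30.0
```

Request:
servo_tool([
  [[1,0.036,0.01,0,0,0,0],[1,0.036,0.01,0,0,0,0],[1,0,0,0,0,0,0]],
])

```text
t: 16.07
ee_pos: [546.5, 28.7, 191.3]
orientation: [-3.112, -0.429, 0.006]
ft_force: [-7.3, -1.2, 0.2]
width: 13.6
grasp_force: 30.0
```

Request:
servo_tool([
  [[1,0.036,0.01,0.005,0,0,0],[1,0.024,0.007,0.005,0,0,0],[1,0,0,0,0,0,0]],
])

```text
t: 16.32
ee_pos: [548.4, 29.3, 191.5]
orientation: [-3.112, -0.428, 0.007]
ft_force: [-8.4, -2.4, -0.2]
width: 13.5
grasp_force: 30.0
```

Request:
servo_tool([
  [[1,0.024,0.007,0,0,0,0],[1,0.024,0.007,0,0,0,0],[1,0,0,0,0,0,0]],
])

```text
t: 16.57
ee_pos: [550.1, 29.9, 191.5]
orientation: [-3.112, -0.429, 0.008]
ft_force: [-9.5, -3.4, 0.7]
width: 13.7
grasp_force: 30.0
```

Request:
servo_tool([
  [[1,0.024,0.007,0,0,0,0],[1,0,0,0,0,0,0],[1,0,0,0,0,0,0]],
])

```text
t: 16.82
ee_pos: [552.4, 30.3, 191.9]
orientation: [-3.112, -0.428, 0.003]
ft_force: [-0.1, 1.8, -1.2]
width: 13.7
grasp_force: 30.0
```

Request:
servo_tool([
  [[1,0.024,0.007,0,0,0,0],[1,0,0,0,0,0,0],[1,0,0,0,0,0,0]],
])

```text
t: 17.07
ee_pos: [554.5, 30.7, 192.5]
orientation: [3.112, 0.428, 0.001]
ft_force: [-2.0, -0.8, -0.0]
width: 14.1
grasp_force: 30.0
```

Request:
servo_tool([
  [[1,-0.03,-0.008,0,0,0,0],[1,-0.03,-0.008,0,0,0,0],[1,0,0,0,0,0,0],[1,0,0,0,0,0,0]],
])

```text
t: 17.4
ee_pos: [551.9, 30.1, 192.5]
orientation: [3.112, 0.428, 0.001]
ft_force: [-0.8, 0.2, -0.8]
width: 14.3
grasp_force: 30.0
```

Request:
servo_tool([
  [[1,0,0,0,0,0,0],[1,0,0,0,0,0,0],[1,0,0,0,0,0,0]],
])

```text
t: 17.65
ee_pos: [551.8, 30.0, 192.3]
orientation: [3.112, 0.428, 0.0]
ft_force: [-2.0, -0.2, 0.8]
width: 13.6
grasp_force: 30.0
```

Request:
servo_tool([
  [[1,-0.03,-0.008,-0.02,0,0,0],[1,0,0,-0.015,0,0,0],[1,0,0,0,0,0,0],[1,0,0,0,0,0,0]],
])

```text
t: 17.98
ee_pos: [550.5, 29.7, 190.8]
orientation: [-3.112, -0.428, 0.0]
ft_force: [-0.5, -0.1, 0.2]
width: 13.7
grasp_force: 30.0
```

Request:
servo_tool([
  [[0.6,0,0,0,0,0,0],[0.4,0,0,0,0,0,0],[0.2,0,0,0,0,0,0],[0,0,0,0,0,0,0],[0,0,0,0,0,0,0]],
])

```text
t: 18.4
ee_pos: [550.6, 29.7, 190.9]
orientation: [3.112, 0.428, 0.0]
ft_force: [-0.2, 0.5, -0.6]
width: 40.8
grasp_force: 0.0
```

Request:
servo_tool([
  [[-0.2,0,0,0,0,0,0],[-0.2,0,0,0,0,0,0],[-0.2,0,0,0.2,0,0,0],[-0.2,0,0,0.7,0,0,0],[-0.2,0,0,0.8,0,0,0]],
])

```text
t: 18.82
ee_pos: [549.3, 29.7, 258.4]
orientation: [-3.112, -0.428, 0.007]
ft_force: [0.4, -0.9, -0.8]
width: 52.9
grasp_force: 0.0
```

Request:
servo_tool([
  [[-0.2,-0.5,-0.1,0.3,0,0,0],[-0.2,-0.5,-0.1,0,0,0,0],[-0.2,0,0,0,0,0,0],[-0.2,0,0,0,0,0,0],[-0.2,0,0,0,0,0,0]],
])

```text
t: 19.23
ee_pos: [511.2, 21.8, 271.2]
orientation: [3.112, 0.428, 0.002]
ft_force: [-0.3, -0.8, -0.0]
width: 52.8
grasp_force: 0.0
```

```bash
python3 - <<'E'
from h import *
o=readout.get_obs();print(o['t'],o['ee_pos'],o['width'])
a=save('wrist','w7_raw.png')
cv2.imwrite('pics/w7.png',cv2.resize(a[40:300,90:430,::-1],(784,600),interpolation=2))
E
```

```text
19.2333 [511.20289307  21.79299169 271.21168117] 52.78719168513779
```

View pics/w7.png

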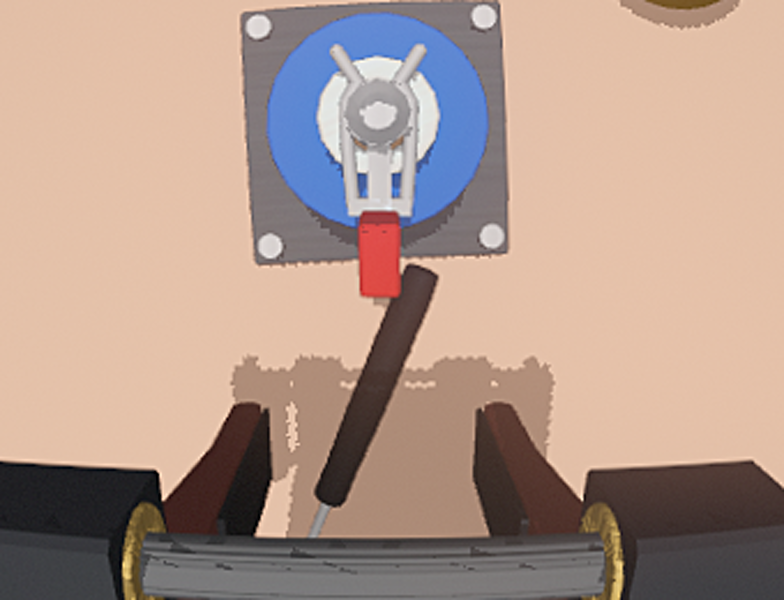

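The clip is on the neck at (378,112), under the head. The tongue is against the neck, the bulges are past it, and the disc is flat and centred. The gripper is clear of everything.

```bash
python3 -c "
from workcell import close_job;print(close_job())"
```

```text
the job is handed in; nothing more can be done
None
```

The disc lies flat on the reel and the clip snapped home on the neck at about 10 N (limit 13 N). I let go of the clip, and the job was handed in at about 19 s; no verdict came back.

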